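Turn the welder's current up four clicks

TASK

The weld is running cold: turn the current dial on the welder's red remote control up by exactly four clicks, clockwise seen from above, from wherever it stands now. Push its raised bar round gently with the outside of the fingertips, without pinching or forcing it, and finish clear with the dial at rest in the fourth click. Leave the mug, the tin, the magnet and the hammer standing and lying as they are.

Things in the scene. Friction and masses are not known exactly. Their poses are not given: they have to be found in the camera images.
- remote: the welder's wireless remote: red box 185 (x) x 120 (y) mm, its level face 60 mm above the table, held fast to the steel table by magnet feet. Origin: centre of its underside, on the table; z up. Dial in its -x half, black display in its +x half; at its +x end a steel carrying handle (12 mm bar along y, 120 mm from the dial's axis, up to 94 mm high) and a stub antenna (up to 90 mm high)
- dial_top (a point): a point on the dial's vertical axis (35 mm from the remote's origin towards its -x), 87 mm above the table, level with the top of the finger bar. The dial: a round grey skirt 68 mm across, its top 70 mm above the table, and on it one straight black finger bar through the axis, 60 mm long (30 mm to each side), 12 mm wide, from 70 to 87 mm above the table; nothing else stands up from the skirt
- pointer_tip (a point): point on top of the finger bar, at the end that carries the white pointer line, 28 mm from the axis; the line from dial_top to it is the pointer's direction
- dial (a joint): turn of the dial, rad, growing clockwise from above. 11 click stops, 0.419 rad (24 deg) apart, from 0 to 4.189, hard ends there; a stroke on the face marks each. At 0 the pointer is 120 deg anticlockwise of the remote's +x. Starts at rest in one of the first 4 stops. About 3 N at 25 mm from the axis pushes it out of a stop; past half-way it jumps into the next; let go, it settles in the nearest
- mug: bystander, loose: white mug 80 mm across, 92 mm high, handle at its +y; origin at the centre of its underside
- tin: bystander, loose: yellow closed tin 72 mm across, 75 mm high; origin at the centre of its underside
- magnet: bystander, loose: flat red arrow-shaped welding magnet, about 120 x 60 x 16 mm, point to +x; origin under the centre of its 90 x 60 mm block
- hammer: bystander, loose: steel chipping hammer lying flat along its x, 255 mm long, head 105 mm across y at +x, 22 mm high; origin on the table under the middle of its handle

How it is judged:
At the end, for the whole second after the job is handed in: the dial rests four click stops (96 deg, within about 8 deg) clockwise of where it started, and the mug, tin, magnet and hammer are within 20 mm of where they started (distance of pointer_tip from where it was at the start of the episode between 0.0385 and 0.0445 m and value of joint dial between 1.5 and 3.1 rad and velocity of joint dial between -0.05 and 0.05 rad/s and distance of each of mug, tin, magnet, hammer from where it was at the start of the episode below 0.02 m); the robot touches nothing.
It fails at once if the dial is pinched or forced (more than 25 N between the fingers and the dial) (contact force between the fingers and dial above 25 N).
It fails at once if a bystander is lifted, shoved over 20 mm or knocked over (distance of any of mug, tin, magnet, hammer from where it was at the start of the episode above 0.02 m or angle between any of mug, tin's own z axis and vertical above 0.3 rad).
It also fails if it takes over 45 s, if anything falls off the work surface, if the arm or the gripper's body presses on something with over 40 N, if the wrist force passes 120 N, or if a joint passes its speed limit or range.

ROBOT

A 6-joint arm with a two-finger parallel gripper is mounted at the origin on the work surface. World frame = base frame: x ahead of the robot, y to its left, z up, the work surface at z = 0. Lengths are in m, angles in rad, forces in N, time in s.
With the tool pointing down it reaches from about 0.4 to 0.825 m from the base axis. Payload 7 kg.
Tool frame: the origin (TCP) lies between the finger pads; the fingertips stand 22 mm ahead of it and the grasp point (between the pads) lies 3 mm ahead of it; z points along the fingers, y is the direction in which the jaws open and shut (so a half turn about z gives the same grasp; the last joint's range is limited). The gripper opens to 88 mm and grips with 3 to 60 N. Pads are 19 mm wide; open, the fingers measure 130 mm over their backs; the gripper's body (78 mm by 193 mm) begins 47 mm behind the grasp point.
Start: joints at [1.54, 0.359, 0.012, 0, -1.224, -0.288], TCP at [0.212, 0.641, 0.249] pointing down, gripper open.
Joint ranges: [-3.07, 3.07], [-1.43, 2.12], [-1.02, 1.25], [-3.03, 1.67], [-3.05, -0], [-3.03, 3.03]. Speed limits (rad/s): [2.39, 2.39, 3.01, 3.14, 3.14, 3.14].

INTERFACE

Orientations are given as [roll, pitch, yaw] about the fixed x, y, z axes, in that order (R = Rz(yaw) Ry(pitch) Rx(roll)).
In Python, from station import * gives the robot as it stands. The module is installed in compiled form; this text tells all that it offers.
- The arm moves only by the tool move_arm, never from a script. Its argument "rows" is a list of rows, each an object with "delta_rot": the turn, a rotation vector about the world's x, y, z in degrees, a list of three; "delta_pos": the shift along the world's x, y, z in cm, a list of three; "hand": the finger opening in cm, from 0 to 8.76. A call has exactly 10 rows; each row shifts and turns the commanded pose from where the row before left it; what a row does not reach is not made up. A row lasts 1/10 s, in which the tool goes at most 50 mm and 8.59 degrees, less where a joint would pass 70% of its speed; a pose out of reach is approached as far as the arm can. A call is refused whole if a number of a shift passes 5 or a number of a turn 8.59, either way. A call with a gripper value outside its range is refused whole. The fingers move at their own pace and stop on an object; "force" is the grip in N (left out, the last holds). Time passes only in rows, so rows that do not move let the fingers close, or fill a call up. It gives the time, the measured TCP pose, the force and the opening at its end, in the units of the state.
- get_state(): the state, without advancing time (a new reading comes with each control period).
- grab_frame(name): name is "side" or "top"; returns the picture (400x640x3 uint8, blue, green, red); there is no depth.
- camera_info(name): a dict with "camera_matrix" (3x3 intrinsics, pixels), "world_from_camera" (4x4, takes a point from camera to world coordinates). Camera axes: x right, y down, z forward; pixel columns grow to the right and rows downward; lengths in m; the calibration is good to about 2 mm. A picture is of the moment at which its call begins. camera_info takes no time and is no camera call.
- job_done(): hands the job in, once; it reports no verdict.
The state is a dict: "t": time; "q": joint angles; "qd": joint speeds; "joint_efforts": joint torques, N m; "eef_pos": TCP position; "ee_rot": TCP orientation; "force": force on the tool from outside, world axes, zero at the start; "moment": the same for the moment, N m; "width": finger opening in m.
Only numpy, scipy, OpenCV 4.12 (cv2) and the standard library are available. Lean on these libraries where they do the work, as an engineer would, in place of code of your own. Each camera call takes 0.05 s, during which the arm holds its last target.

## Working session

There is one attempt and no reset: what is moved stays moved. The work goes in short steps, Python scripts to look and compute and a tool call to move; the robot and the scene stay as the last step left them, time stands still between calls to the robot, and variables do not carry over. Pictures are saved under pics/ and viewed, and the job is handed in when it is done.

Besides the shell and the picture viewer there is one more tool, called after "Emit:" as a command line: name --argument value ..., lists and objects as JSON in quotes. move_arm: Moves the arm, as the interface text tells. Its arguments: {"type":"object","properties":{"rows":{"type":"array"},"force":{"type":"number"}},"required":["rows"]}

```bash
mkdir -p pics
python3 - <<'E'
from station import *
import cv2, numpy as np
np.set_printoptions(precision=4,suppress=True)
s=get_state(); print(s)
for n in("top","side"):
    f=grab_frame(n); cv2.imwrite(f"pics/{n}0.png",f)
    c=camera_info(n); print(n,c)
E
```

```text
{'t': 0.0, 'q': array([ 1.5401,  0.3594,  0.0111, -0.0004, -1.2241, -0.2881]), 'qd': array([-0.    ,  0.0013,  0.0005,  0.0006,  0.0005,  0.0007]), 'joint_efforts': array([ -0.0002, -58.2709,  29.3058,   6.9974,   0.0069,  -0.0002]), 'eef_pos': array([0.2114, 0.6406, 0.2476]), 'ee_rot': array([ 3.14  , -0.0001, -0.3189]), 'force': array([-0.048 , -0.1   ,  0.8809]), 'moment': array([-0.0287, -0.0731, -0.0044]), 'width': 0.08739177007833837}
top {'camera_matrix': array([[470.023 ,   0.    , 319.7987],
       [  0.    , 470.023 , 196.6612],
       [  0.    ,   0.    ,   1.    ]]), 'world_from_camera': array([[-0.0238, -0.9882,  0.1513,  0.4549],
       [-0.9997,  0.0251,  0.0071,  0.0622],
       [-0.0108, -0.151 , -0.9885,  1.0065],
       [ 0.    ,  0.    ,  0.    ,  1.    ]])}
side {'camera_matrix': array([[377.4321,   0.    , 324.462 ],
       [  0.    , 377.4321, 193.5643],
       [  0.    ,   0.    ,   1.    ]]), 'world_from_camera': array([[ 0.9978, -0.0452,  0.0482,  0.5425],
       [-0.0649, -0.5328,  0.8437, -0.6683],
       [-0.0124, -0.845 , -0.5346,  0.5671],
       [ 0.    ,  0.    ,  0.    ,  1.    ]])}
```

View pics/top0.png

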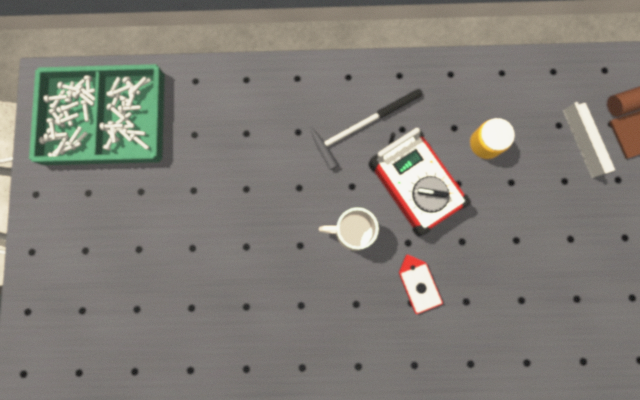

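View pics/side0.png

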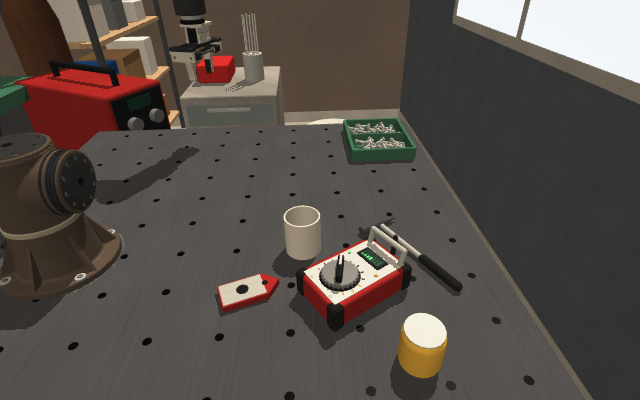

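The top view shows the remote around (420,182) with its dial near (431,194). The mug is at (357,229), the tin at (495,135), the magnet at (421,288) and the hammer runs from (325,150) to (420,95). The side view shows the dial at about (341,274). I'll zoom in next.

```bash
cat > h.py <<'E'
import cv2, numpy as np
from station import *
np.set_printoptions(precision=4,suppress=True)
def ray(n,u,v,z):
    c=camera_info(n);K=c["camera_matrix"];T=c["world_from_camera"]
    d=T[:3,:3]@np.linalg.solve(K,[u,v,1.]);o=T[:3,3]
    return o+d*(z-o[2])/d[2]
def proj(n,p):
    c=camera_info(n);K=c["camera_matrix"];T=c["world_from_camera"]
    q=K@(T[:3,:3].T@(np.asarray(p)-T[:3,3]));return q[:2]/q[2]
def zoom(src,u0,v0,u1,v1,k,out):
    f=cv2.imread(src) if isinstance(src,str) else src
    cv2.imwrite(out,cv2.resize(f[v0:v1,u0:u1],None,fx=k,fy=k,interpolation=cv2.INTER_CUBIC))
E
python3 - <<'E'
from h import *
zoom("pics/top0.png",365,120,475,240,5,"pics/top0z.png")
zoom("pics/side0.png",290,220,420,325,6,"pics/side0z.png")
E
```

```text
(no output)
```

View pics/top0z.png

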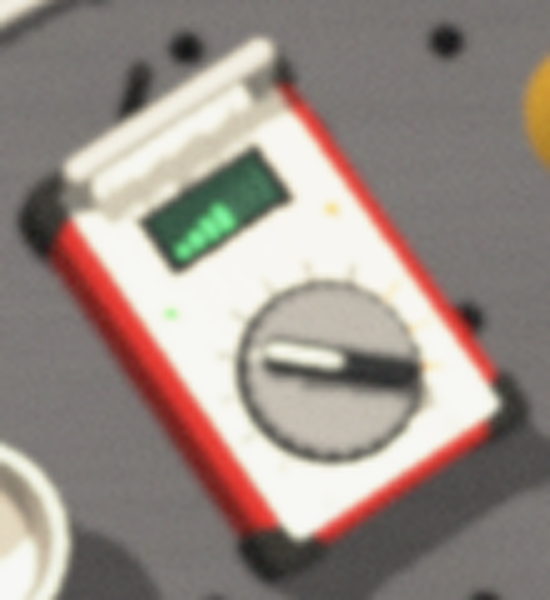

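View pics/side0z.png

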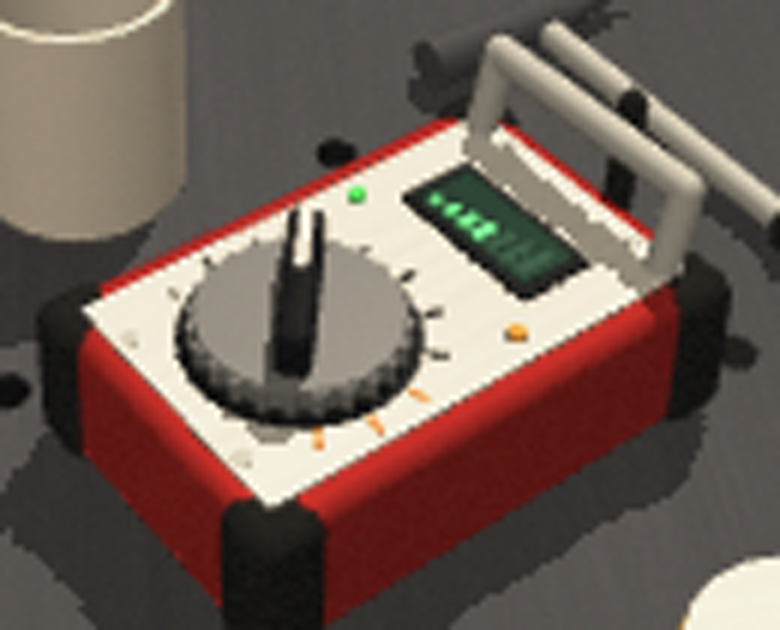

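Run:
```python
from h import *
f=cv2.imread("pics/top0.png")
sub=cv2.resize(f[120:240,365:475],None,fx=4,fy=4,interpolation=cv2.INTER_CUBIC)
g=cv2.cvtColor(sub,cv2.COLOR_BGR2GRAY)
hsv=cv2.cvtColor(sub,cv2.COLOR_BGR2HSV)
def up(p): return np.array(p)/4+[365-.375,120-.375]
# white+red box outline -> face edges
face=((g>195)).astype(np.uint8)
n,l,st,ce=cv2.connectedComponentsWithStats(face)
i=1+np.argmax(st[1:,4]); 
c,_=cv2.findContours((l==i).astype(np.uint8),cv2.RETR_EXTERNAL,cv2.CHAIN_APPROX_NONE)
c=max(c,key=cv2.contourArea)
w=np.array([ray("top",*up(p),.06)[:2] for p in c[:,0]],np.float32)
print("face rect",cv2.minAreaRect(w*1000))
# skirt circle
cs=cv2.HoughCircles(cv2.GaussianBlur(g,(5,5),0),cv2.HOUGH_GRADIENT,1,50,param1=80,param2=20,minRadius=50,maxRadius=90)
for x,y,r in cs[0][:3]: 
    u=up((x,y)); a=ray("top",*u,.07); b=ray("top",*(u+[r/4,0]),.07); print("circ",u,a,np.linalg.norm(b-a))
# bar : black within skirt
x,y,r=cs[0][0]
yy,xx=np.mgrid[:g.shape[0],:g.shape[1]]
ins=(xx-x)**2+(yy-y)**2<(r*.9)**2
for name,m in (("black",(g<75)&ins),("white",(g>195)&ins),("bar",((g<75)|(g>195))&ins)):
    n,l,st,ce=cv2.connectedComponentsWithStats(m.astype(np.uint8)); i=1+np.argmax(st[1:,4])
    pts=np.argwhere(l==i)[:,::-1].astype(np.float32)
    w=np.array([ray("top",*up(p),.087)[:2] for p in pts],np.float32)
    print(name,ray("top",*up(ce[i]),.087),cv2.minAreaRect(w*1000))
    mu=w.mean(0); _,_,v=np.linalg.svd(w-mu,full_matrices=False); print(mu,np.degrees(np.arctan2(v[0,1],v[0,0])))
# top ends from picture readings
for z in [(265,352),(345,358),(418,362),(418,385)]:
    print(z,ray("top",365+z[0]/5-.4,120+z[1]/5-.4,.087))
```

```text
face rect ((635.8890991210938, -137.43052673339844), (181.22999572753906, 109.85336303710938), 31.745012283325195)
circ [430.75 193.25] [ 0.5994 -0.1546  0.07  ] 0.03802718153986877
black [ 0.5947 -0.169   0.087 ] ((595.1788330078125, -166.80178833007812), (34.045326232910156, 10.27878475189209), 79.60182189941406)
[ 0.5947 -0.169 ] -95.15415
white [ 0.6028 -0.138   0.087 ] ((602.9691772460938, -137.20860290527344), (34.09113693237305, 7.465755462646484), 84.45252227783203)
[ 0.6028 -0.138 ] 82.34903Traceback (most recent call last):
  File "<stdin>", line 26, in <module>
  File "h.py", line 5, in ray
    c=camera_info(n);K=c["camera_matrix"];T=c["world_from_camera"]
ValueError: time passes only in moves, steps and waits
```

```bash
python3 - <<'E'
s=open("h.py").read()
s=s.replace("def ray","_C={}\ndef ci(n):\n    if n not in _C: _C[n]=camera_info(n)\n    return _C[n]\ndef ray",1).replace("c=camera_info(n)","c=ci(n)")
open("h.py","w").write(s)
E
python3 - <<'E'
from h import *
f=cv2.imread("pics/top0.png")
sub=cv2.resize(f[120:240,365:475],None,fx=4,fy=4,interpolation=cv2.INTER_CUBIC)
print("top bar ends from zoom")
def t(z,h): return ray("top",365+z[0]/5-.4,120+z[1]/5-.4,h)
def s(z,h): return ray("side",290+z[0]/6-.4,220+z[1]/6-.4,h)
for z in [(264,352),(418,362),(418,385)]: print(z,t(z,.087))
print("side ends"); 
for z in [(290,210),(325,212),(275,372),(308,376)]: print(z,s(z,.087))
print("display corners top/side @.06")
for z in [(257,150),(290,195),(178,270),(144,220)]: print(t(z,.06))
for z in [(590,265),(525,300),(403,198),(468,165)]: print(s(z,.06))
print("side face corners"); 
for z in [(85,312),(270,508)]: print(s(z,.06))
print("top face corners")
for z in [(495,405),(300,538),(290,100),(75,225)]: print(t(z,.06))
# predicted skirt overlay for candidate
O=None
yaw=np.radians(31.7)
for c in [(.606,-.156)]:
  for n,src,u0,v0,u1,v1,k,o in (("top","pics/top0.png",365,120,475,240,5,"pics/to.png"),("side","pics/side0.png",290,220,420,325,6,"pics/so.png")):
    im=cv2.resize(cv2.imread(src)[v0:v1,u0:u1],None,fx=k,fy=k,interpolation=cv2.INTER_CUBIC)
    def P(p): return tuple(np.int32(np.round((proj(n,p)-[u0,v0]+.4)*k)))
    for a in np.arange(0,6.28,.1): cv2.circle(im,P((c[0]+.034*np.cos(a),c[1]+.034*np.sin(a),.07)),1,(255,0,255),-1)
    for a in range(11):
        b=yaw+np.radians(120-24*a); cv2.circle(im,P((c[0]+.04*np.cos(b),c[1]+.04*np.sin(b),.06)),3,(255,0,0),-1)
    b=yaw+np.radians(48); cv2.line(im,P((c[0]-.03*np.cos(b),c[1]-.03*np.sin(b),.087)),P((c[0]+.03*np.cos(b),c[1]+.03*np.sin(b),.087)),(255,0,255),1)
    cv2.imwrite(o,im)
E
```

```text
top bar ends from zoom
(264, 352) [ 0.604  -0.1247  0.087 ]
(418, 362) [ 0.5984 -0.1852  0.087 ]
(418, 385) [ 0.5893 -0.1846  0.087 ]
side ends
(290, 210) [ 0.5972 -0.1284  0.087 ]
(325, 212) [ 0.6081 -0.1302  0.087 ]
(275, 372) [ 0.5862 -0.1977  0.087 ]
(308, 376) [ 0.5956 -0.2     0.087 ]
display corners top/side @.06
[ 0.6929 -0.1319  0.06  ]
[ 0.6735 -0.1444  0.06  ]
[ 0.6433 -0.0969  0.06  ]
[ 0.6646 -0.084   0.06  ]
[ 0.6942 -0.132   0.06  ]
[ 0.6704 -0.1462  0.06  ]
[ 0.6386 -0.0951  0.06  ]
[ 0.663  -0.0801  0.06  ]
side face corners
[ 0.5312 -0.1407  0.06  ]
[ 0.5825 -0.224   0.06  ]
top face corners
[ 0.5842 -0.2224  0.06  ]
[ 0.5322 -0.1404  0.06  ]
[ 0.7138 -0.1467  0.06  ]
[ 0.6632 -0.0556  0.06  ]
```

View pics/to.png

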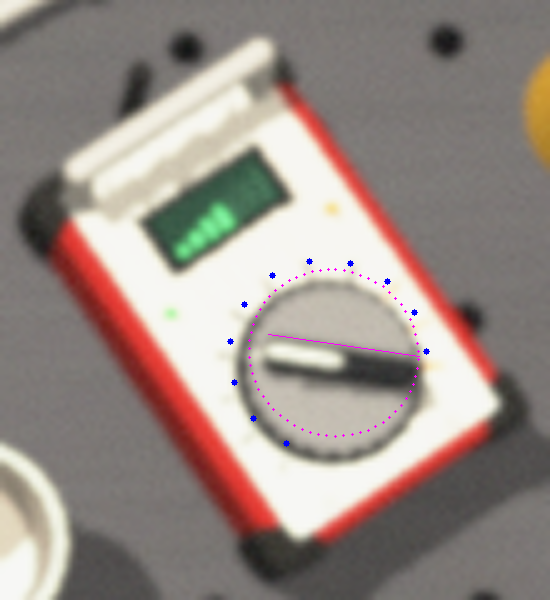

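View pics/so.png

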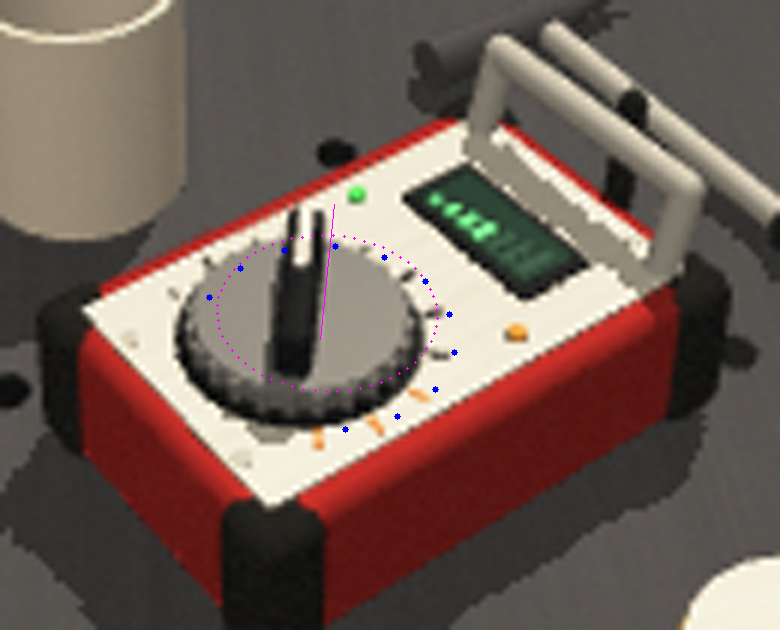

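```bash
cat > ov.py <<'E'
from h import *
def ov(tp,sp,c,yaw,ang,tag,c2=None):
  yaw=np.radians(yaw)
  for n,src,u0,v0,u1,v1,k in (("top",tp,365,120,475,240,5),("side",sp,290,220,420,325,6)):
    im=cv2.resize(cv2.imread(src)[v0:v1,u0:u1],None,fx=k,fy=k,interpolation=cv2.INTER_CUBIC)
    def P(p): return tuple(np.int32(np.round((proj(n,p)-[u0,v0]+.4)*k)))
    for a in np.arange(0,6.28,.1): cv2.circle(im,P((c[0]+.034*np.cos(a),c[1]+.034*np.sin(a),.07)),1,(255,0,255),-1)
    for a in range(11):
        b=yaw+np.radians(120-24*a); cv2.circle(im,P((c[0]+.041*np.cos(b),c[1]+.041*np.sin(b),.06)),3,(255,0,0),-1)
    b=yaw+np.radians(ang); R=np.array([[np.cos(b),-np.sin(b)],[np.sin(b),np.cos(b)]])
    q=[P((*(np.array(c)+R@np.array(p)),.087)) for p in ((.03,.006),(-.03,.006),(-.03,-.006),(.03,-.006))]
    cv2.polylines(im,[np.array(q)],True,(255,0,255),1)
    cv2.imwrite(f"pics/{tag}_{n}.png",im)
E
python3 - <<'E'
from ov import *
ov("pics/top0.png","pics/side0.png",(.598,-.156),32,48,"ov1")
E
```

```text
(no output)
```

View pics/ov1_top.png

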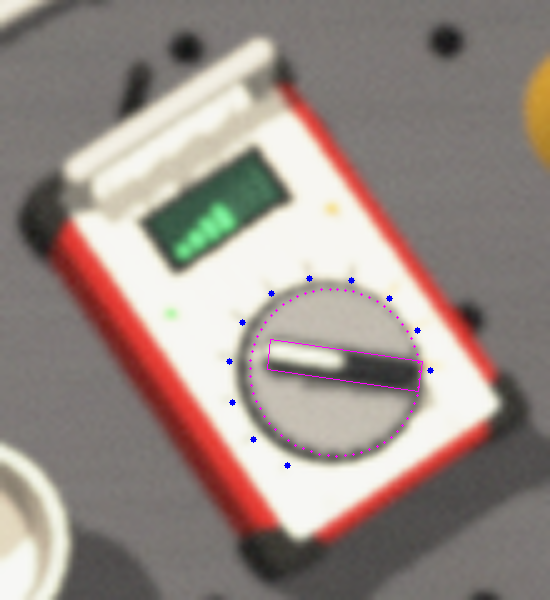

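View pics/ov1_side.png

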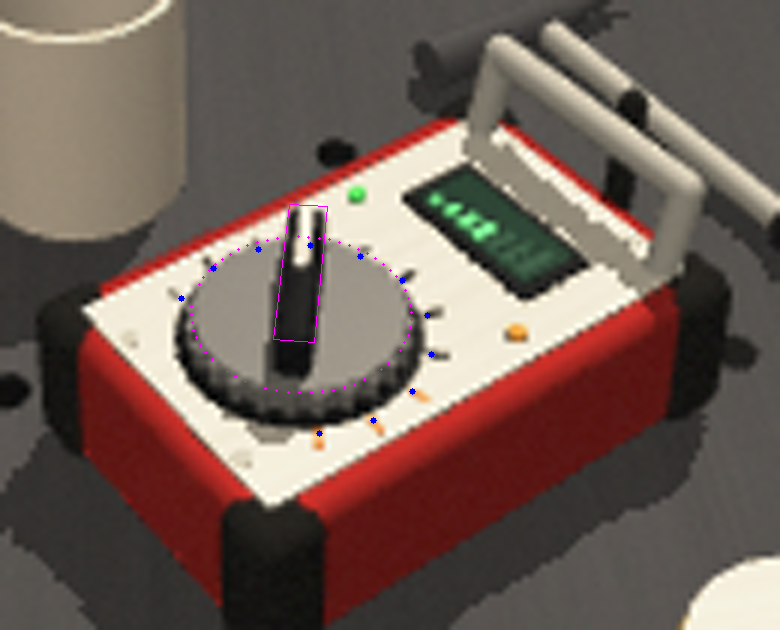

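Both views agree on these values:
- **Dial axis:** about (0.597, -0.156).
- **Remote yaw:** about 32°.
- **Pointer:** world yaw about 80°, on the fourth stroke (stop 3), so the target is stop 7 at yaw about -16°.

I'll close the fingers and move to the pre-push spot on the bar's anticlockwise side, staying high.

Emit:
move_arm --rows '[{"delta_pos":[1.74,-3.84,-0.25],"delta_rot":[0,0,-4.1],"hand":0},{"delta_pos":[1.74,-3.84,-0.25],"delta_rot":[0,0,-4.1],"hand":0},{"delta_pos":[1.74,-3.84,-0.25],"delta_rot":[0,0,-4.1],"hand":0},{"delta_pos":[1.74,-3.84,-0.25],"delta_rot":[0,0,-4.1],"hand":0},{"delta_pos":[1.74,-3.84,-0.25],"delta_rot":[0,0,-4.1],"hand":0},{"delta_pos":[1.74,-3.84,-0.25],"delta_rot":[0,0,-4.1],"hand":0},{"delta_pos":[1.74,-3.84,-0.25],"delta_rot":[0,0,-4.1],"hand":0},{"delta_pos":[1.74,-3.84,-0.25],"delta_rot":[0,0,-4.1],"hand":0},{"delta_pos":[1.74,-3.84,-0.25],"delta_rot":[0,0,-4.1],"hand":0},{"delta_pos":[1.74,-3.84,-0.25],"delta_rot":[0,0,-4.1],"hand":0}]' --force 10

```text
t: 1.1
eef_pos: [0.3857, 0.2552, 0.2234]
ee_rot: [3.142, 0.0, -1.037]
force: [-0.2, 0.6, 0.4]
width: 0.0129
```

Emit:
move_arm --rows '[{"delta_pos":[1.74,-3.84,-0.25],"delta_rot":[0,0,-4.1],"hand":0},{"delta_pos":[1.74,-3.84,-0.25],"delta_rot":[0,0,-4.1],"hand":0},{"delta_pos":[1.74,-3.84,-0.25],"delta_rot":[0,0,-4.1],"hand":0},{"delta_pos":[1.74,-3.84,-0.25],"delta_rot":[0,0,-4.1],"hand":0},{"delta_pos":[1.74,-3.84,-0.25],"delta_rot":[0,0,-4.1],"hand":0},{"delta_pos":[1.74,-3.84,-0.25],"delta_rot":[0,0,-4.1],"hand":0},{"delta_pos":[1.74,-3.84,-0.25],"delta_rot":[0,0,-4.1],"hand":0},{"delta_pos":[1.74,-3.84,-0.25],"delta_rot":[0,0,-4.1],"hand":0},{"delta_pos":[1.74,-3.84,-0.25],"delta_rot":[0,0,-4.1],"hand":0},{"delta_pos":[1.74,-3.84,-0.25],"delta_rot":[0,0,-4.1],"hand":0}]'

```text
t: 2.1
eef_pos: [0.5599, -0.1288, 0.1982]
ee_rot: [3.141, 0.0, -1.753]
force: [0.8, 0.2, -0.2]
width: 0.0006
```

Emit:
move_arm --rows '[{"delta_pos":[0,0,-1],"delta_rot":[0,0,0],"hand":0},{"delta_pos":[0,0,-1],"delta_rot":[0,0,0],"hand":0},{"delta_pos":[0,0,-1],"delta_rot":[0,0,0],"hand":0},{"delta_pos":[0,0,-1],"delta_rot":[0,0,0],"hand":0},{"delta_pos":[0,0,-1],"delta_rot":[0,0,0],"hand":0},{"delta_pos":[0,0,-1],"delta_rot":[0,0,0],"hand":0},{"delta_pos":[0,0,-1],"delta_rot":[0,0,0],"hand":0},{"delta_pos":[0,0,-1],"delta_rot":[0,0,0],"hand":0},{"delta_pos":[0,0,-1],"delta_rot":[0,0,0],"hand":0},{"delta_pos":[0,0,-1],"delta_rot":[0,0,0],"hand":0}]'

```text
t: 3.1
eef_pos: [0.5596, -0.127, 0.0977]
ee_rot: [3.142, -0.0, -1.75]
force: [0.4, 0.2, 0.5]
width: 0.0004
```

Run:
```python
from h import *
f=grab_frame("side"); cv2.imwrite("pics/side1.png",f)
zoom(f,270,200,430,325,5,"pics/side1z.png"); print(get_state()["eef_pos"],get_state()["force"])
```

```text
[ 0.5586 -0.127   0.096 ] [-1.5231  0.0337 -1.3349]
```

View pics/side1z.png

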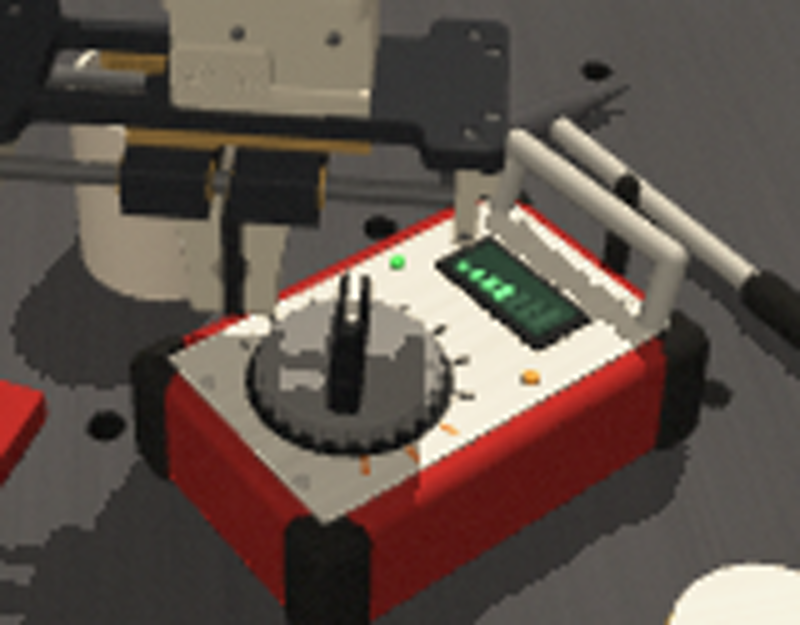

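The right finger back is at about (283,300) in the zoom and the bar's left side is at about x=330, so there are roughly 15 mm of clearance, as planned. Tips are above the skirt. Next I'll work out the push rows.

```bash
cat > plan.py <<'E'
import numpy as np
c=np.array([.597,-.156]); r=.022
e=lambda a:np.array([np.cos(np.radians(a)),np.sin(np.radians(a))])
def tcp(phi,d): return c+r*e(phi)+d*e(phi+90)
def rows(start,path):
    p=np.array(start,float);
    for phi,d in path:
        t=tcp(phi,d); s=np.round((t-p)*100,2); p=p+s/100; print(s.tolist(),end=' ')
    print('\nend',p)
E
python3 - <<'E'
from plan import *
st=(.5594,-.1274)
print(tcp(80,.042))
path=[(80,.040),(80,.037),(80,.034),(80,.031),(80,.029),(80,.027)]+[(80-4*i,.027) for i in range(1,25)]
rows(st,path)
E
```

```text
[ 0.55945833 -0.12704101]
[0.2, 0.0] [0.3, -0.05] [0.29, -0.05] [0.3, -0.06] [0.2, -0.03] [0.19, -0.03] [0.19, 0.15] [0.2, 0.14] [0.21, 0.12] [0.22, 0.11] [0.22, 0.1] [0.23, 0.07] [0.24, 0.07] [0.24, 0.04] [0.24, 0.03] [0.24, 0.01] [0.24, -0.0] [0.24, -0.02] [0.24, -0.04] [0.24, -0.06] [0.23, -0.07] [0.23, -0.09] [0.22, -0.1] [0.21, -0.12] [0.21, -0.13] [0.19, -0.15] [0.18, -0.16] [0.17, -0.17] [0.16, -0.19] [0.15, -0.19] 
end [ 0.6256 -0.1361]
```

Emit:
move_arm --rows '[{"delta_pos":[0.2,0,0],"delta_rot":[0,0,0],"hand":0},{"delta_pos":[0.3,-0.05,0],"delta_rot":[0,0,0],"hand":0},{"delta_pos":[0.29,-0.05,0],"delta_rot":[0,0,0],"hand":0},{"delta_pos":[0.3,-0.06,0],"delta_rot":[0,0,0],"hand":0},{"delta_pos":[0.2,-0.03,0],"delta_rot":[0,0,0],"hand":0},{"delta_pos":[0.19,-0.03,0],"delta_rot":[0,0,0],"hand":0},{"delta_pos":[0.19,0.15,0],"delta_rot":[0,0,-4],"hand":0},{"delta_pos":[0.2,0.14,0],"delta_rot":[0,0,-4],"hand":0},{"delta_pos":[0.21,0.12,0],"delta_rot":[0,0,-4],"hand":0},{"delta_pos":[0.22,0.11,0],"delta_rot":[0,0,-4],"hand":0}]'

```text
t: 4.15
eef_pos: [0.5826, -0.124, 0.0986]
ee_rot: [3.141, -0.0, -2.032]
force: [-2.3, 0.3, 0.0]
width: 0.0004
```

Run:
```python
from h import *
f=grab_frame("side"); cv2.imwrite("pics/side2.png",f)
zoom(f,270,200,430,325,5,"pics/side2z.png"); s=get_state(); print(s["eef_pos"],s["force"],s["ee_rot"])
```

```text
[ 0.5826 -0.1239  0.0985] [-0.4928  0.0254  1.3893] [ 3.141  -0.0003 -2.0361]
```

View pics/side2z.png

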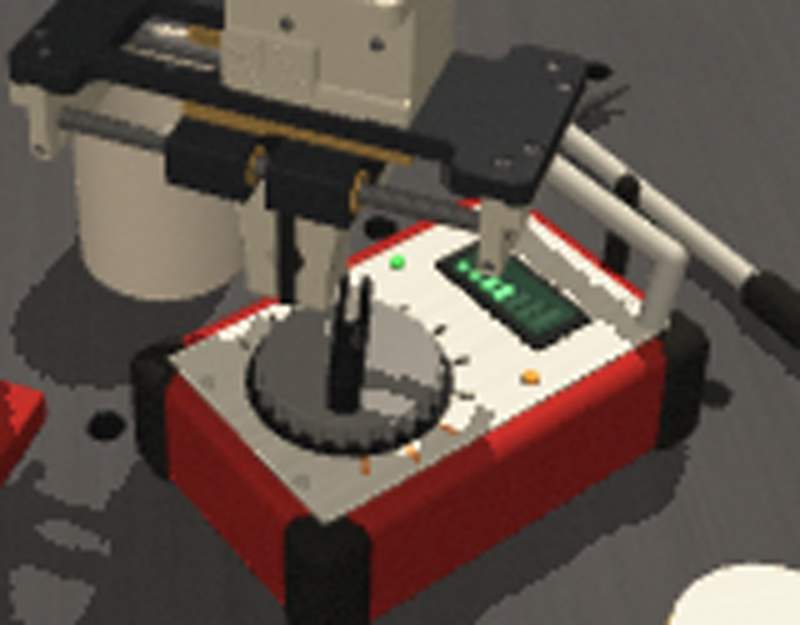

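The bar hasn't moved. It still stands at (350,280)–(345,410), with the finger close to its pointer end. So the fingertips are thinner than the 21 mm I assumed, about 12 mm each. I'll square the tool up to the bar again, closer in.

Run:
```python
from plan import *
st=(.5594+.0232,-.1274+.003)
print(st,tcp(64,.027))
path=[(72,.025),(80,.023),(80,.021),(80,.019),(80,.018)]+[(80-4*i,.018) for i in range(1,26)]
rows(st,path)
```

```text
(0.5826, -0.12440000000000001) [ 0.58237673 -0.12439051]
[-0.26, -0.3] [-0.18, -0.29] [0.19, -0.04] [0.2, -0.03] [0.1, -0.02] [0.18, 0.09] [0.18, 0.08] [0.19, 0.06] [0.19, 0.06] [0.19, 0.04] [0.2, 0.02] [0.2, 0.01] [0.19, -0.0] [0.2, -0.02] [0.2, -0.03] [0.19, -0.04] [0.19, -0.06] [0.19, -0.07] [0.18, -0.08] [0.17, -0.1] [0.17, -0.1] [0.16, -0.12] [0.15, -0.13] [0.14, -0.14] [0.13, -0.15] [0.12, -0.16] [0.11, -0.16] [0.1, -0.18] [0.08, -0.18] [0.07, -0.18] 
end [ 0.6238 -0.1466]
```

Emit:
move_arm --rows '[{"delta_pos":[-0.26,-0.3,0],"delta_rot":[0,0,8],"hand":0},{"delta_pos":[-0.18,-0.29,0],"delta_rot":[0,0,8],"hand":0},{"delta_pos":[0.19,-0.04,0],"delta_rot":[0,0,0],"hand":0},{"delta_pos":[0.2,-0.03,0],"delta_rot":[0,0,0],"hand":0},{"delta_pos":[0.1,-0.02,0],"delta_rot":[0,0,0],"hand":0},{"delta_pos":[0.18,0.09,0],"delta_rot":[0,0,-4],"hand":0},{"delta_pos":[0.18,0.08,0],"delta_rot":[0,0,-4],"hand":0},{"delta_pos":[0.19,0.06,0],"delta_rot":[0,0,-4],"hand":0},{"delta_pos":[0.19,0.06,0],"delta_rot":[0,0,-4],"hand":0},{"delta_pos":[0.19,0.04,0],"delta_rot":[0,0,-4],"hand":0}]'

```text
t: 5.2
eef_pos: [0.5923, -0.1272, 0.0984]
ee_rot: [3.141, -0.0, -2.104]
force: [-3.1, 2.2, 1.8]
width: 0.0007
```

Run:
```python
from h import *
f=grab_frame("side"); cv2.imwrite("pics/side3.png",f)
zoom(f,270,200,430,325,5,"pics/side3z.png"); s=get_state(); print(s["eef_pos"],s["force"],s["ee_rot"])
```

```text
[ 0.5923 -0.1271  0.0983] [-1.6965  1.5607  1.849 ] [ 3.1406 -0.0002 -2.1079]
```

View pics/side3z.png

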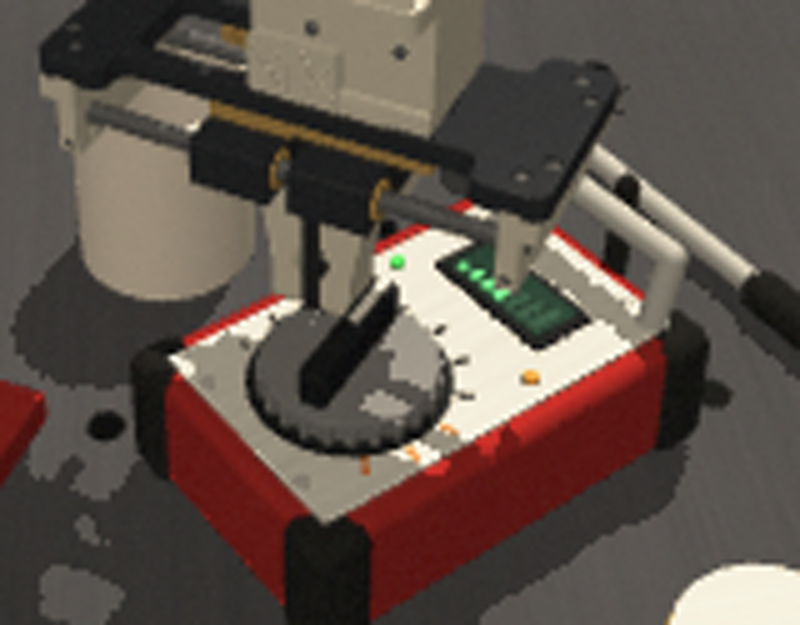

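Run:
```python
from h import *
def s(z,h=.087): return ray("side",270+z[0]/5-.4,200+z[1]/5-.4,h)
for a,b in [((396,287),(325,377)),((380,280),(303,365)),((388,283),(314,371))]:
    A,B=s(a),s(b); d=A-B; print(A,B,np.linalg.norm(d),np.degrees(np.arctan2(d[1],d[0])),(A+B)/2)
```

```text
[ 0.6169 -0.1367  0.087 ] [ 0.5862 -0.1816  0.087 ] 0.05439443281516413 55.632604055429844 [ 0.6015 -0.1592  0.087 ]
[ 0.6113 -0.1324  0.087 ] [ 0.5789 -0.175   0.087 ] 0.05363138414710835 52.73748215288437 [ 0.5951 -0.1537  0.087 ]
[ 0.6141 -0.1343  0.087 ] [ 0.5825 -0.1783  0.087 ] 0.05424125716673821 54.34997919030351 [ 0.5983 -0.1563  0.087 ]
```

The bar is now at yaw about 55° (centre again at 0.598, -0.156), so the first click is made with 2–3 N on the tool. I'll continue the arc.

Emit:
move_arm --rows '[{"delta_pos":[0.2,0.02,0],"delta_rot":[0,0,-4],"hand":0},{"delta_pos":[0.2,0.01,0],"delta_rot":[0,0,-4],"hand":0},{"delta_pos":[0.19,0,0],"delta_rot":[0,0,-4],"hand":0},{"delta_pos":[0.2,-0.02,0],"delta_rot":[0,0,-4],"hand":0},{"delta_pos":[0.2,-0.03,0],"delta_rot":[0,0,-4],"hand":0},{"delta_pos":[0.19,-0.04,0],"delta_rot":[0,0,-4],"hand":0},{"delta_pos":[0.19,-0.06,0],"delta_rot":[0,0,-4],"hand":0},{"delta_pos":[0.19,-0.07,0],"delta_rot":[0,0,-4],"hand":0},{"delta_pos":[0.18,-0.08,0],"delta_rot":[0,0,-4],"hand":0},{"delta_pos":[0.17,-0.1,0],"delta_rot":[0,0,-4],"hand":0}]'

```text
t: 6.25
eef_pos: [0.6122, -0.1305, 0.0986]
ee_rot: [3.141, 0.001, -2.8]
force: [-0.5, 5.0, 0.7]
width: 0.0004
```

Run:
```python
from h import *
f=grab_frame("side"); cv2.imwrite("pics/side4.png",f)
zoom(f,270,200,430,325,5,"pics/side4z.png"); s=get_state(); print(s["eef_pos"],s["force"],s["ee_rot"])
```

```text
[ 0.6124 -0.1305  0.0986] [-0.2851  3.5061  0.4024] [ 3.1413  0.0013 -2.804 ]
```

View pics/side4z.png

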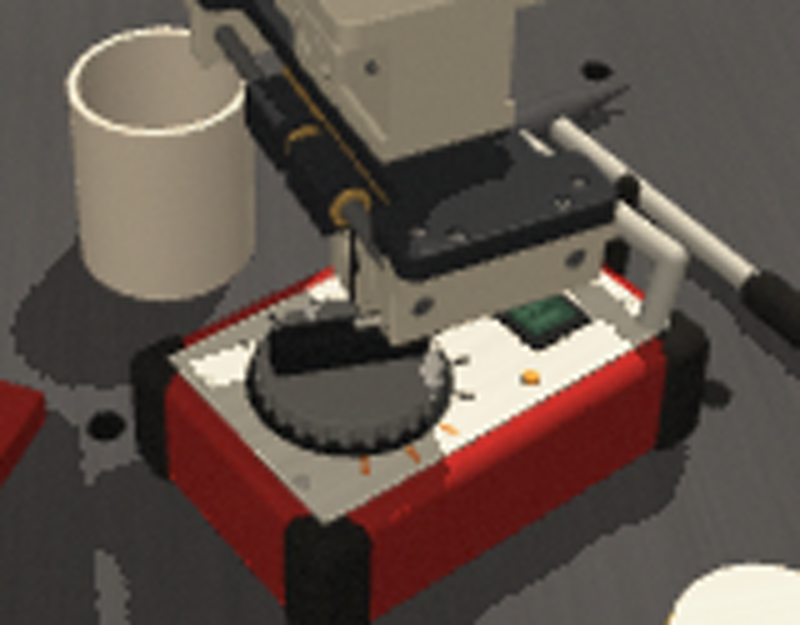

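Run:
```python
from h import *
zoom("pics/side4.png",310,245,370,300,12,"pics/side4zz.png")
def s(z,h): return ray("side",270+z[0]/5-.4,200+z[1]/5-.4,h)
A,B=s((430,353),.07),s((277,376),.07); d=A-B; print(A,B,np.linalg.norm(d),np.degrees(np.arctan2(d[1],d[0])))
```

```text
[ 0.6278 -0.155   0.07  ] [ 0.5702 -0.1625  0.07  ] 0.058108798002433557 7.428078666587661
```

View pics/side4zz.png

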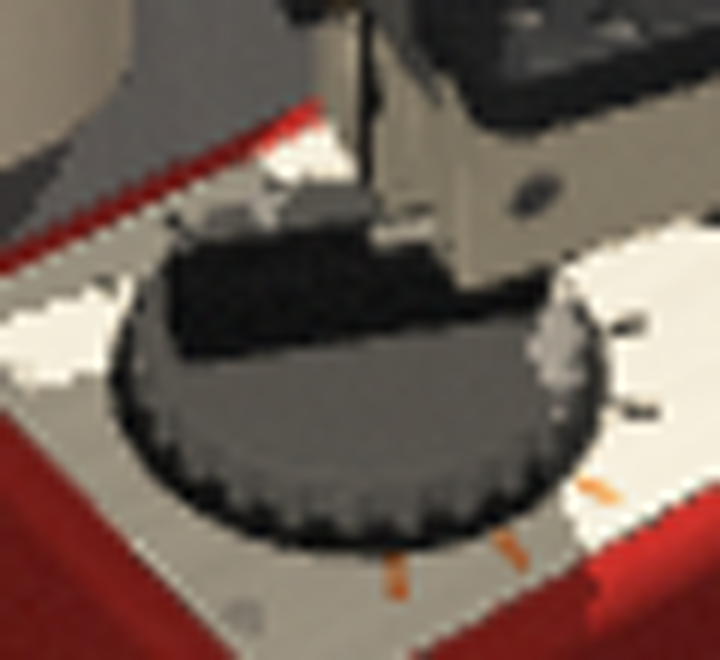

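The bar is at yaw about 7–8°, which is stop 6: three clicks done, with 3–5 N on the tool. The tool now lags the bar by about 12°. I'll take the last click slowly.

Emit:
move_arm --rows '[{"delta_pos":[0.09,-0.05,0],"delta_rot":[0,0,-2],"hand":0},{"delta_pos":[0.08,-0.05,0],"delta_rot":[0,0,-2],"hand":0},{"delta_pos":[0.08,-0.06,0],"delta_rot":[0,0,-2],"hand":0},{"delta_pos":[0.08,-0.06,0],"delta_rot":[0,0,-2],"hand":0},{"delta_pos":[0.08,-0.06,0],"delta_rot":[0,0,-2],"hand":0},{"delta_pos":[0.07,-0.07,0],"delta_rot":[0,0,-2],"hand":0},{"delta_pos":[0.07,-0.07,0],"delta_rot":[0,0,-2],"hand":0},{"delta_pos":[0.07,-0.07,0],"delta_rot":[0,0,-2],"hand":0},{"delta_pos":[0,0,0],"delta_rot":[0,0,0],"hand":0},{"delta_pos":[0,0,0],"delta_rot":[0,0,0],"hand":0}]'

```text
t: 7.3
eef_pos: [0.6183, -0.1358, 0.0987]
ee_rot: [3.141, 0.001, -3.075]
force: [2.0, 2.2, -0.2]
width: 0.0006
```

Run:
```python
from h import *
f=grab_frame("side"); cv2.imwrite("pics/side5.png",f)
zoom(f,310,245,370,300,12,"pics/side5zz.png"); s=get_state(); print(s["eef_pos"],s["force"],s["ee_rot"])
```

```text
[ 0.6183 -0.1359  0.0987] [ 2.7632  2.9898 -0.3102] [ 3.1415  0.0013 -3.0747]
```

View pics/side5zz.png

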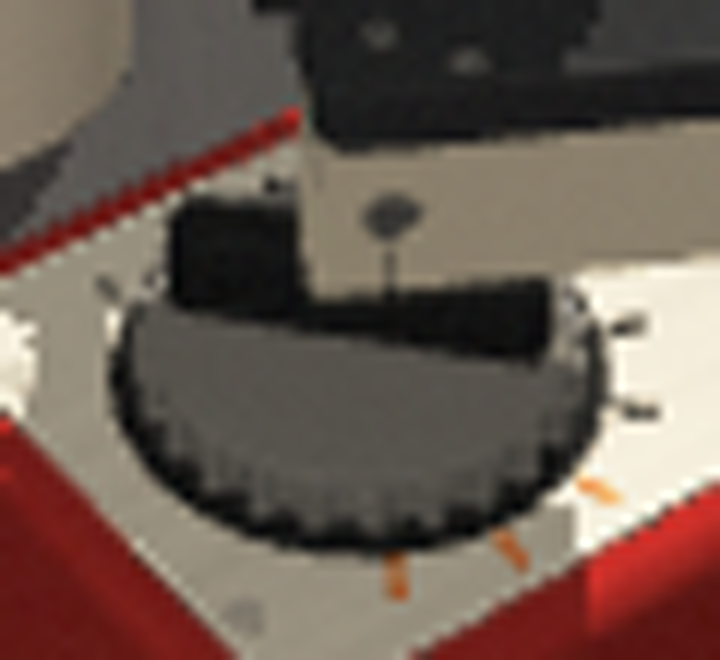

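Run:
```python
from h import *
def s(z,h): return ray("side",310+z[0]/12-.45,245+z[1]/12-.45,h)
A,B=s((545,362),.07),s((170,308),.07); d=A-B; print(A,B,np.linalg.norm(d),np.degrees(np.arctan2(d[1],d[0])))
from plan import rows,tcp
print(tcp(4,.018))
```

```text
[ 0.6251 -0.1665  0.07  ] [ 0.5686 -0.1504  0.07  ] 0.05874540919791471 -15.951006195172896
[ 0.6177 -0.1365]
```

The bar is at yaw -16.0°, exactly on stop 7 (4 × 24° from 80°). I'll back straight off the bar, then lift away.

Emit:
move_arm --rows '[{"delta_pos":[0,0.2,0],"delta_rot":[0,0,0],"hand":0},{"delta_pos":[0,0.4,0],"delta_rot":[0,0,0],"hand":0},{"delta_pos":[0,0.5,0],"delta_rot":[0,0,0],"hand":0},{"delta_pos":[0,0.5,0.3],"delta_rot":[0,0,0],"hand":0},{"delta_pos":[0,0.2,1],"delta_rot":[0,0,0],"hand":0},{"delta_pos":[0,0,2],"delta_rot":[0,0,0],"hand":0},{"delta_pos":[0,0,3],"delta_rot":[0,0,0],"hand":0},{"delta_pos":[0,0,3],"delta_rot":[0,0,0],"hand":0},{"delta_pos":[0,0,3],"delta_rot":[0,0,0],"hand":0},{"delta_pos":[0,0,3],"delta_rot":[0,0,0],"hand":0}]'

```text
t: 8.35
eef_pos: [0.6175, -0.1181, 0.2539]
ee_rot: [-3.141, 0.001, -3.076]
force: [0.5, 0.5, -0.3]
width: 0.0001
```

Emit:
move_arm --rows '[{"delta_pos":[-1,4,0.3],"delta_rot":[0,0,0],"hand":0},{"delta_pos":[-1,4,0],"delta_rot":[0,0,0],"hand":0},{"delta_pos":[-1,4,0],"delta_rot":[0,0,0],"hand":0},{"delta_pos":[-1,4,0],"delta_rot":[0,0,0],"hand":0},{"delta_pos":[-1,4,0],"delta_rot":[0,0,0],"hand":0},{"delta_pos":[-1,4,0],"delta_rot":[0,0,0],"hand":0},{"delta_pos":[-1,4,0],"delta_rot":[0,0,0],"hand":0},{"delta_pos":[-1,4,0],"delta_rot":[0,0,0],"hand":0},{"delta_pos":[-1,4,0],"delta_rot":[0,0,0],"hand":0},{"delta_pos":[-1,4,0],"delta_rot":[0,0,0],"hand":0}]'

```text
t: 9.35
eef_pos: [0.5169, 0.2835, 0.2558]
ee_rot: [3.141, 0.001, -3.076]
force: [1.3, -0.7, 0.2]
width: 0.0004
```

Run:
```python
from ov import *
for n in ("top","side"): cv2.imwrite(f"pics/{n}6.png",grab_frame(n))
ov("pics/top6.png","pics/side6.png",(.597,-.156),32,-48,"ov6")
a=cv2.imread("pics/top0.png");b=cv2.imread("pics/top6.png")
d=cv2.absdiff(a,b).max(2); x=np.argwhere(d>40); 
n,l,st,ce=cv2.connectedComponentsWithStats((d>40).astype(np.uint8)); print([tuple(q) for q in st[1:] if q[4]>8])
s=get_state(); print(s["t"],s["eef_pos"],s["force"])
```

```text
[(np.int32(29), np.int32(127), np.int32(77), np.int32(44), np.int32(1573)), (np.int32(0), np.int32(129), np.int32(21), np.int32(39), np.int32(531)), (np.int32(0), np.int32(157), np.int32(143), np.int32(201), np.int32(9206)), (np.int32(0), np.int32(175), np.int32(27), np.int32(59), np.int32(805)), (np.int32(426), np.int32(177), np.int32(26), np.int32(26), np.int32(207)), (np.int32(118), np.int32(179), np.int32(67), np.int32(81), np.int32(2364)), (np.int32(61), np.int32(180), np.int32(8), np.int32(10), np.int32(22)), (np.int32(74), np.int32(181), np.int32(4), np.int32(4), np.int32(10)), (np.int32(437), np.int32(181), np.int32(4), np.int32(9), np.int32(20)), (np.int32(74), np.int32(186), np.int32(3), np.int32(8), np.int32(12)), (np.int32(140), np.int32(188), np.int32(5), np.int32(7), np.int32(27)), (np.int32(168), np.int32(191), np.int32(36), np.int32(63), np.int32(879)), (np.int32(417), np.int32(191), np.int32(12), np.int32(7), np.int32(46)), (np.int32(34), np.int32(192), np.int32(4), np.int32(5), np.int32(15)), (np.int32(426), np.int32(196), np.int32(11), np.int32(14), np.int32(111)), (np.int32(233), np.int32(199), np.int32(4), np.int32(9), np.int32(20)), (np.int32(179), np.int32(208), np.int32(60), np.int32(48), np.int32(1190)), (np.int32(46), np.int32(215), np.int32(9), np.int32(10), np.int32(30)), (np.int32(89), np.int32(222), np.int32(54), np.int32(40), np.int32(118)), (np.int32(0), np.int32(224), np.int32(63), np.int32(62), np.int32(454)), (np.int32(28), np.int32(248), np.int32(8), np.int32(7), np.int32(43))]
9.45 [0.5167 0.2859 0.2553] [-0.3228 -0.3551  0.017 ]
```

View pics/ov6_top.png

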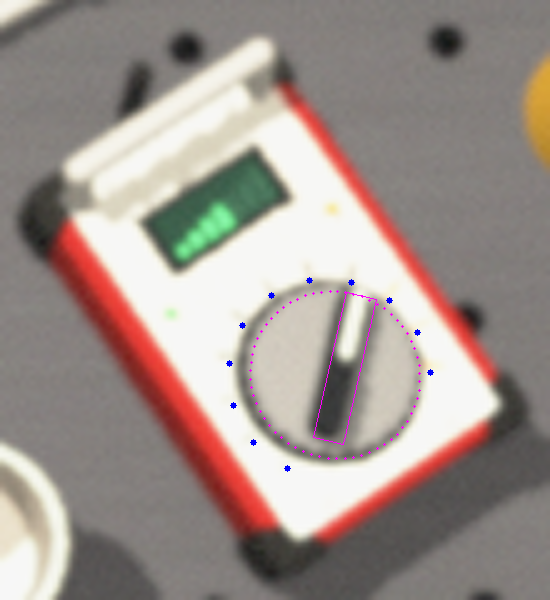

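View pics/ov6_side.png

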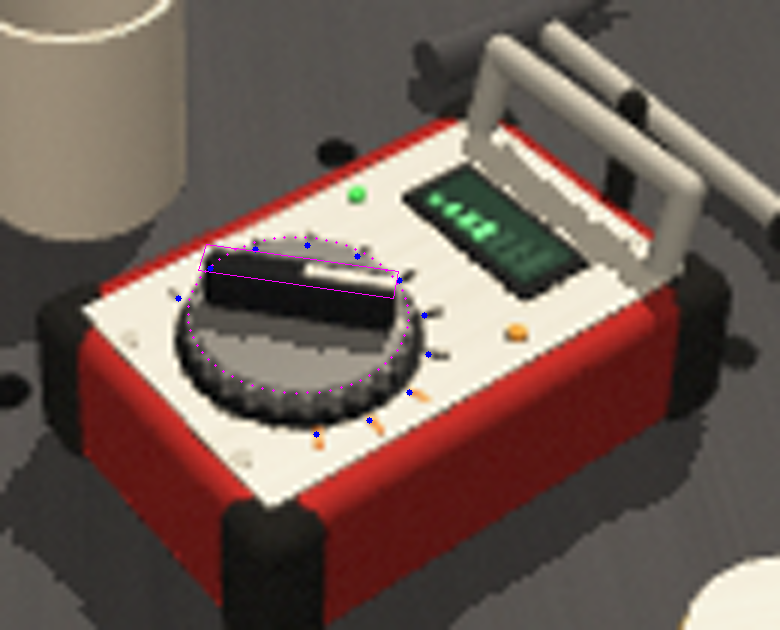

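View pics/top6.png

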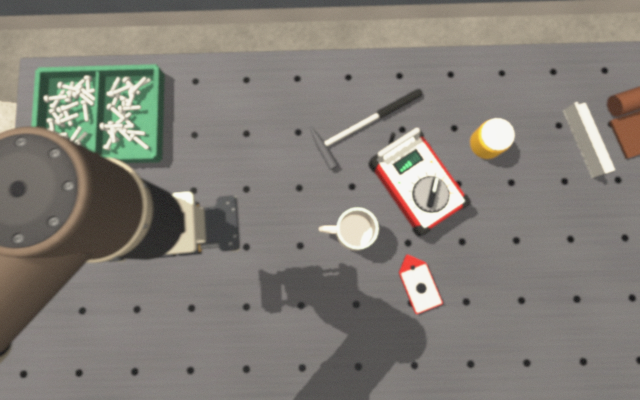

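The bar lies parallel to the predicted stop-7 outline in both views, with a small sideways offset of 1–2 mm. Apart from the arm itself, only the dial's pixels changed, so the bystanders look untouched. I'll do one numeric check and hand in.

Run:
```python
from h import *
def ang(src):
    g=cv2.cvtColor(cv2.resize(cv2.imread(src)[120:240,365:475],None,fx=4,fy=4,interpolation=cv2.INTER_CUBIC),cv2.COLOR_BGR2GRAY)
    u,v=(proj("top",(.597,-.156,.07))-[365,120]+.375)*4
    yy,xx=np.mgrid[:g.shape[0],:g.shape[1]]; ins=(xx-u)**2+(yy-v)**2<62**2
    P=[]
    for m in ((g>205)&ins,(g<70)&ins):
        n,l,st,ce=cv2.connectedComponentsWithStats(m.astype(np.uint8)); i=1+np.argmax(st[1:,4])
        P.append(ray("top",*(ce[i]/4+[365-.375,120-.375]),.087))
    d=P[0]-P[1]; return np.degrees(np.arctan2(d[1],d[0]))
a,b=ang("pics/top0.png"),ang("pics/top6.png"); print(a,b,a-b)
job_done()
```

```text
74.5833791284608 -18.352447167295967 92.93582629575677
the job is handed in; nothing more can be done
```

The dial was turned up four clicks clockwise, from stop 3 to stop 7, and the job was handed in at about 9.5 s. No verdict came back.

- **Push:** I pushed the bar round with the back of the closed fingertips, along an arc about the dial's axis. The first pass touched nothing, because the fingertips are thinner than I had assumed. I squared the tool up again closer in and repeated it. At the points where I read it, the tool force was at most about 5 N.
- **Dial angle:** With the finger still near the bar, the side view put it at yaw -16.0°, against -16° expected for stop 7. After I backed off, the bar still lay parallel to that outline in both views, 1–2 mm off sideways.
- **Check that differed:** A rougher top-view measurement gave a turn of 92.9° rather than 96°. It compares the centres of the white and black patches and is skewed by shadow and the bar's side faces. It is still within the 8° allowance and clearly four clicks.
- **Bystanders and arm:** Comparing the top pictures before and after, the mug, tin, magnet and hammer show no change. The arm finished clear at a TCP height of 0.255 m, touching nothing.

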